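# Cap the freshly filled hot bottle and hold the cap down

## Task

Two open steel bottles stand here: the one on the round cork stand has just been filled with hot tea, the one on the chopping board is still empty. Take the push-on cap that fits the hot bottle, set it squarely on the neck and press it straight down until it clicks and sits fully home, then keep pressing, so that you finish with the hand still on the cap, pushing it firmly down. Leave the empty bottle open and the other cap and everything else where they are, and keep the hot bottle upright on its stand.

Things in the scene. Friction and masses are not known exactly. Their poses are not given: they have to be found in the camera images.
- stand: Round cork pot stand, 140 mm across, 21 mm high, fixed. Origin: centre of its underside. The bottle standing on it is the filled one.
- wide_bottle: Open brushed-steel bottle, loose, upright, body 82 mm across, 150 mm high to the rim; rim 48 mm across, and 11 mm below it a round snap bead 56 mm across, then a neck 50 mm across. It may stand on the cork stand or on the chopping board (both 21 mm high). Origin: centre of its underside. 0.25 to 0.65 kg.
- wide_bottle_rim (a point): Centre of the wide bottle's mouth, at the level of its rim, 150 mm above its underside.
- slim_bottle: Open brushed-steel bottle, loose, upright, body 66 mm across, 180 mm high to the rim; rim 28 mm across, and 11 mm below it a round snap bead 36 mm across, then a neck 30 mm across. It may stand on the cork stand or on the chopping board (both 21 mm high). Origin: centre of its underside. 0.25 to 0.65 kg.
- slim_bottle_rim (a point): Centre of the slim bottle's mouth, at the level of its rim, 180 mm above its underside.
- large_cap: Grey plastic push-on cap standing mouth down; fits only the wide bottle. Skirt 68 mm across, 26 mm high (bore 60 mm, 22 mm deep); on its flat shoulder a ribbed round grip 36 mm across, from 26 to 48 mm above the skirt's edge, pinched from above. Origin: centre of the skirt's lower edge; z up. Turn about z does not matter. 80 g.
- large_cap_ceiling (a point): Centre of the cap's inner ceiling, 22 mm above the skirt's edge; fully home it lies on the wide bottle's rim centre. Three sprung tongues snap over the neck's bead: they meet it 13 mm above home, the push rises to about 10 to 14 N some 7 mm above home, then drops (click) and the cap sinks home, ceiling hard on the rim.
- small_cap: Grey plastic push-on cap standing mouth down; fits only the slim bottle. Skirt 48 mm across, 26 mm high (bore 40 mm, 22 mm deep); on its flat shoulder a ribbed round grip 26 mm across, from 26 to 48 mm above the skirt's edge, pinched from above. Origin: centre of the skirt's lower edge; z up. Turn about z does not matter. 80 g.
- small_cap_ceiling (a point): Centre of the cap's inner ceiling, 22 mm above the skirt's edge; fully home it lies on the slim bottle's rim centre. Three sprung tongues snap over the neck's bead: they meet it 13 mm above home, the push rises to about 10 to 14 N some 7 mm above home, then drops (click) and the cap sinks home, ceiling hard on the rim.
- mug: White dotted mug, 91 mm high, behind the stand; a bystander.
- teaspoon: Steel teaspoon lying at the front; a bystander.
- lemon: Lemon at the back; a bystander.
- peeler: Peeler lying at the front right; a bystander.
Things that resemble listed ones, but are neither listed nor needed, are in the scene too. Leave any blue look-alike of the large_cap alone.

How it is judged (in metres and radians):
On the way, in this order (a step that is already met when the one before it is completed fails the run):
1. the cap that fits the bottle on the cork stand is picked up by the gripper (((horizontal distance between wide_bottle and stand below 0.06 m and height (world z) of large_cap above 0.05 m and contact force between large_cap and the fingers above 1 N) or (horizontal distance between slim_bottle and stand below 0.06 m and height (world z) of small_cap above 0.05 m and contact force between small_cap and the fingers above 1 N))), for 0.2 s.
2. that cap is clicked home on the bottle on the cork stand (((horizontal distance between wide_bottle and stand below 0.06 m and z of large_cap_ceiling in the frame of wide_bottle_rim between -0.004 and 0.003 m and horizontal distance between large_cap_ceiling and wide_bottle_rim below 0.003 m and angle between the z axis of large_cap and the z axis of wide_bottle, either way round below 0.08 rad) or (horizontal distance between slim_bottle and stand below 0.06 m and z of small_cap_ceiling in the frame of slim_bottle_rim between -0.004 and 0.003 m and horizontal distance between small_cap_ceiling and slim_bottle_rim below 0.003 m and angle between the z axis of small_cap and the z axis of slim_bottle, either way round below 0.08 rad))), for 0.1 s.
At the end, for the whole second after the job is handed in: The bottle on the cork stand is upright and carries its own cap fully home (within 3 mm, square within 0.08 rad), the hand still pressing the cap onto it with over 4 N. The other bottle stands open and upright on the board; it and the other cap are within 30 mm of their starts (((horizontal distance between wide_bottle and stand below 0.06 m and z of large_cap_ceiling in the frame of wide_bottle_rim between -0.004 and 0.003 m and horizontal distance between large_cap_ceiling and wide_bottle_rim below 0.003 m and angle between the z axis of large_cap and the z axis of wide_bottle, either way round below 0.08 rad and (contact force between large_cap and the fingers above 1 N or contact force between large_cap and the arm above 1 N) and contact force between large_cap and wide_bottle above 4 N and angle between each of wide_bottle, slim_bottle's own z axis and vertical below 0.08 rad and height (world z) of wide_bottle between 0.017 and 0.025 m and height (world z) of slim_bottle between 0.017 and 0.025 m and distance of each of slim_bottle, small_cap from where it was at the start of the episode below 0.03 m) or (horizontal distance between slim_bottle and stand below 0.06 m and z of small_cap_ceiling in the frame of slim_bottle_rim between -0.004 and 0.003 m and horizontal distance between small_cap_ceiling and slim_bottle_rim below 0.003 m and angle between the z axis of small_cap and the z axis of slim_bottle, either way round below 0.08 rad and (contact force between small_cap and the fingers above 1 N or contact force between small_cap and the arm above 1 N) and contact force between small_cap and slim_bottle above 4 N and angle between each of slim_bottle, wide_bottle's own z axis and vertical below 0.08 rad and height (world z) of slim_bottle between 0.017 and 0.025 m and height (world z) of wide_bottle between 0.017 and 0.025 m and distance of each of wide_bottle, large_cap from where it was at the start of the episode below 0.03 m))); the arm keeps its last pose, push and grip.
It fails at once if the empty bottle or the other cap is moved away or tipped ((horizontal distance between wide_bottle and stand below 0.06 m and (distance of any of small_cap, slim_bottle from where it was at the start of the episode above 0.03 m or angle between slim_bottle's own z axis and vertical above 0.3 rad)) or (horizontal distance between slim_bottle and stand below 0.06 m and (distance of any of large_cap, wide_bottle from where it was at the start of the episode above 0.03 m or angle between wide_bottle's own z axis and vertical above 0.3 rad))).
It fails at once if a bottle is tipped (angle between wide_bottle's own z axis and vertical above 0.35 rad or angle between slim_bottle's own z axis and vertical above 0.35 rad).
It fails at once if a bystander is pushed away (distance of any of mug, teaspoon, lemon, peeler from where it was at the start of the episode above 0.03 m).
It also fails if it takes over 38 s, if anything falls off the work surface, if the arm or the gripper's body presses on something with over 40 N, if the wrist force passes 120 N, or if a joint passes its speed limit or range.

## Robot

A 6-joint arm with a two-finger parallel gripper is mounted at the origin on a cart in front of the work surface, level with it; the furniture and walls round the work are solid. World frame = base frame: x ahead of the robot, y to its left, z up, the work surface at z = 0. Lengths are in mm, angles in degrees, forces in N, time in s.
With the tool pointing down it reaches from about 350 to 875 mm from the base axis. Payload 4.2 kg.
Tool frame: the origin (TCP) lies on the centre line of the jaws, within the pads' length; the fingertips stand ahead of it and the grasp point (between the pads) lies 2 mm behind it (manip.finger_overhang is the z of the fingertips in the tool frame, in mm); z points along the fingers, y is the direction in which the jaws open and shut (so a half turn about z gives the same grasp; the last joint's range is limited). The gripper opens to 85 mm and grips with 20 to 120 N. Pads are 22 mm wide; open, the fingers measure 114 mm over their backs; the gripper's body (76 mm by 85 mm) begins 54 mm behind the grasp point. The pads swing forward as they close: fully open they stand 13 mm farther back than shut.
Start: joints at [-61.96, 22.042, 0.453, 0, -68.411, -14.817], TCP at [142.99, -608.402, 248.312] pointing down, gripper open.
Joint ranges: [-179.83, 179.83], [-69.29, 118.12], [-61.27, 80.66], [-181.25, 117.63], [-171.15, -9.14], [-177.46, 177.46]. Speed limits (degrees/s): [159.86, 159.86, 180, 180, 180, 180].

## Interface

Orientations are given as a 3x3 rotation matrix whose columns are the frame's x, y, z axes.
In Python, from bench import manip, get_image, camera_model, ticket gives the robot as it stands.
- The arm moves only by the tool jog_arm, never from a script. Its argument "series" is a list of rows, each an object with "dp": the shift along the tool's x, y, z in m, a list of three; "rot": the turn, a rotation vector about the tool's x, y, z in degrees, a list of three. A call has 1 to 12 rows; each row is the pose to reach, as a shift and turn from the pose commanded when the call began, along the tool's axes at that moment; what a row does not reach only later rows make up. A row lasts 1/12 s, in which the tool goes at most 41.7 mm and 7.16 degrees, less where a joint would pass 70% of its speed; a pose out of reach is approached as far as the arm can. A call with a gripper value outside its range is refused whole. "grip" is the opening, from 0 (shut) to 1 (fully open), set as the call begins (left out, the last holds). The fingers move at their own pace and stop on an object; "grip_force" is the grip in N (left out, the last holds). Time passes only in rows, so rows that repeat a pose let the fingers close. It gives the time, the measured TCP pose, the force and the opening at its end, in the units of the state.
- manip.read_state(): the state, without advancing time (a new reading comes with each control period).
- get_image(name): name is "side" or "top" or "wrist"; returns (picture, depth): 384x512x3 uint8, blue, green, red; 384x512 float32, mm along the optical axis (not along the pixel's ray), 0 where there is no reading.
- camera_model(name): a dict with "fov_y" (degrees; the focal length in pixels is half the picture's height over the tangent of half this angle, whatever the lens; pixels are square), "cx", "cy" (the principal point, pixels), "k1" (the pictures are not rectified: a ray, as slopes to the right and down, at radius r is drawn at 1 + k1 r^2 times it, then the intrinsics apply), "world_to_cam" (4x4, takes a point from world to camera coordinates); the wrist camera has in their place "T_tool_cam" (4x4, takes a point from camera to tool coordinates, whose origin is the TCP and whose axes are the flange's). Camera axes: x right, y down, z forward; pixel columns grow to the right and rows downward; lengths in mm; the calibration is good to about 2 mm. A picture is of the moment at which its call begins: read the wrist's pose just before it. camera_model takes no time and is no camera call.
- ticket.sign_off(): hands the job in, once; it reports no verdict.
The state is a dict: "clock": time; "joint_pos": joint angles; "joint_velocities": joint speeds; "joint_torque": joint torques, N m; "tcp_pos": TCP position; "eef_rot": TCP orientation; "force": force on the tool from outside, world axes, zero at the start; "moment": the same for the moment, N m; "width": finger opening in mm.
Only numpy, scipy, OpenCV 4.12 (cv2) and the standard library are available. Lean on these libraries where they do the work, as an engineer would, in place of code of your own. Each camera call takes 0.05 s, during which the arm holds its last target. There are 200 camera calls.

## Working session

There is one attempt and no reset: what is moved stays moved. The work goes in short steps, Python scripts to look and compute and a tool call to move; the robot and the scene stay as the last step left them, time stands still between calls to the robot, and variables do not carry over. Pictures are saved under pics/ and viewed, about 8 in all and at most 12, crops included, and the job is handed in when it is done.

Besides the shell and the picture viewer there is one more tool, called after "Emit:" as name(argument=value, ...) on one line, values as JSON. jog_arm: Moves the arm, as the interface text tells. Its arguments: {"type":"object","properties":{"series":{"type":"array","items":{"type":"object","properties":{"dp":{"type":"array","items":{"type":"number"}},"rot":{"type":"array","items":{"type":"number"}}}}},"grip":{"type":"number"},"grip_force":{"type":"number"}},"required":["series"]}

```bash
mkdir -p pics; cat > h.py <<'E'
import numpy as np,cv2
from bench import manip,get_image,camera_model,ticket
def cam(n,st=None):
    m=camera_model(n); f=192/np.tan(np.radians(m["fov_y"])/2)
    K=np.array([[f,0,m["cx"]],[0,f,m["cy"]],[0,0,1]]); D=np.array([m["k1"],0,0,0,0.])
    if n=="wrist":
        T=np.eye(4);T[:3,:3]=st["eef_rot"];T[:3,3]=st["tcp_pos"]; C=T@np.array(m["T_tool_cam"])
    else: C=np.linalg.inv(np.array(m["world_to_cam"]))
    return K,D,C
def ray(uv,c):
    K,D,C=c; p=cv2.undistortPoints(np.array(uv,float).reshape(-1,1,2),K,D).reshape(-1,2)
    return C[:3,3],np.c_[p,np.ones(len(p))]@C[:3,:3].T
def onz(uv,c,z):
    o,d=ray(uv,c); return o+d*((z-o[2])/d[:,2])[:,None]
def cloud(dep,c):
    v,u=np.mgrid[0:384,0:512]; o,d=ray(np.c_[u.ravel(),v.ravel()],c)
    return (o+d*dep.reshape(-1,1)).reshape(384,512,3)
E
python3 - <<'E'
from h import *
for n in("top","side"):
    p,d=get_image(n);cv2.imwrite(f"pics/{n}0.png",p);np.save(f"{n}0.npy",d)
    print(n,cam(n)[2].round(2).tolist())
s=manip.read_state();print(s,manip.finger_overhang)
E
```

```text
top [[-0.02, -0.98, 0.18, 324.25], [-1.0, 0.03, 0.0, -140.33], [-0.01, -0.18, -0.98, 1324.39], [0.0, 0.0, 0.0, 1.0]]
side [[0.91, -0.36, 0.23, 246.42], [-0.43, -0.77, 0.47, -781.36], [0.01, -0.53, -0.85, 1315.02], [0.0, 0.0, 0.0, 1.0]]
{'clock': 0.1, 'joint_pos': array([-6.19585414e+01,  2.20863450e+01,  3.86960471e-01, -2.21420982e-02,
       -6.84100105e+01, -1.48182131e+01]), 'joint_velocities': array([-0.01421464, -0.18110498,  0.18983962,  0.13812595,  0.02700366,
       -0.04702671]), 'joint_torque': array([-1.43942882e-03, -3.93317235e+01,  1.88929152e+01,  4.19794008e+00,
       -2.58321241e-03,  2.74070132e-06]), 'tcp_pos': array([ 142.87996854, -607.95531866,  247.33483854]), 'eef_rot': array([[-9.73518734e-01, -2.28606513e-01, -5.80414592e-04],
       [-2.28607206e-01,  9.73516979e-01,  1.85407044e-03],
       [ 1.41190882e-04,  1.93765926e-03, -9.99998113e-01]]), 'force': array([ 0.44305499, -0.19270785, -0.28527536]), 'moment': array([-0.0342217 , -0.02722356, -0.00263154]), 'width': 85.38060515866455} 17.0
```

View pics/top0.png

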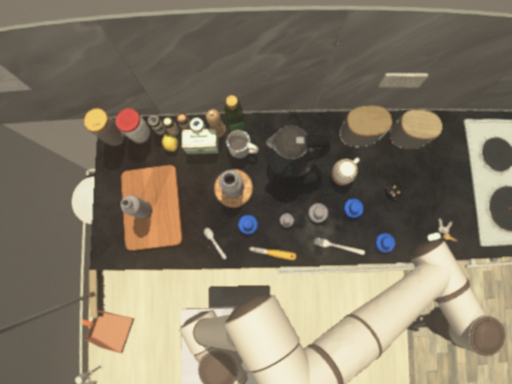

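View pics/side0.png

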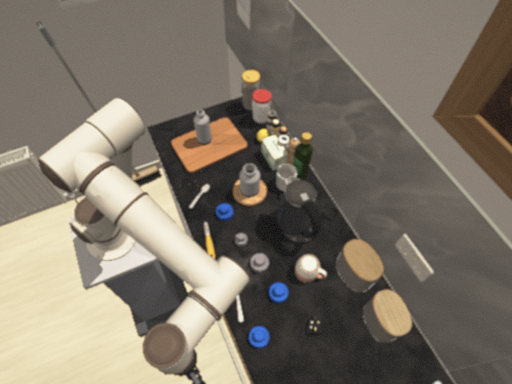

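The top view shows a bottle on the cork stand at about (232,184), the other on the board at (135,206), and grey caps at (287,220), which looks smaller, and (318,212). The blue caps are look-alikes. Next I'll measure these.

```bash
python3 - <<'E'
from h import *
for n,pts in (("top",{"standB":(232,182,18),"boardB":(133,204,18),"capS":(287,220,12),"capL":(318,212,14),"blue":(248,224,13),"mug":(240,145,20),"kettle":(292,160,40)}),("side",{"standB":(249,180,22),"boardB":(202,127,22),"capS":(241,239,12),"capL":(260,262,14)})):
    c=cam(n);P=cloud(np.load(n+"0.npy"),c);print(n,c[0][0,0])
    for k,(u,v,r) in pts.items():
        q=P[v-r:v+r,u-r:u+r].reshape(-1,3);z=q[:,2];zt=np.percentile(z[z<330],99.3)
        t=q[(z>zt-7)&(z<zt+15)]
        print(k,"ztop",zt.round(1),"med",np.median(t,0).round(1),"mid",((t.min(0)+t.max(0))/2).round(1),"ext",np.ptp(t,axis=0).round(0),len(t))
        if 'cap' in k:
            t=q[(z>8)]; print("   all>8 mid",((t.min(0)+t.max(0))/2).round(1),np.ptp(t,axis=0).round(0))
E
```

```text
top 360.32415806541366
standB ztop 172.6 med [580.1 -38.7 170.3] mid [583.3 -39.9 170.4] ext [47. 49. 10.] 64
boardB ztop 200.5 med [506.2 289.4 199.1] mid [507.4 294.2 198.6] ext [32. 33. 10.] 50
capS ztop 50.2 med [ 459.1 -233.1   46.4] mid [ 459.3 -234.5   48.5] ext [22. 25. 10.] 40
   all>8 mid [ 456.8 -233.3   31.2] [47. 47. 45.]
capL ztop 50.5 med [ 482.  -345.6   47.4] mid [ 481.4 -346.6   47.9] ext [36. 33.  9.] 78
   all>8 mid [ 419.5 -259.2  666.7] [ 190.  238. 1315.]
blue ztop 51.3 med [445.4 -93.5  47.8] mid [446.8 -91.9  48.8] ext [33. 32.  9.] 72
mug ztop 131.7 med [782.2 -50.9 133.2] mid [783.5 -52.2 134.9] ext [ 6. 31. 17.] 16
kettle ztop 237.7 med [ 688.  -250.8  233.8] mid [ 685.9 -269.3  235.7] ext [ 95. 143.  10.] 634
side 362.3752234345399
standB ztop 171.2 med [588.6 -46.7 169.5] mid [587.3 -40.4 168.7] ext [52. 52.  9.] 58
boardB ztop 200.0 med [511.4 288.3 198.7] mid [510.6 296.8 200.6] ext [32. 37. 14.] 34
capS ztop 52.6 med [ 461.1 -232.7   47.9] mid [ 461.2 -233.9   49.9] ext [23. 23.  8.] 31
   all>8 mid [ 365.9 -476.1  661.5] [ 239.  611. 1307.]
capL ztop 51.5 med [ 485.4 -350.1   48.1] mid [ 486.1 -348.7   49.9] ext [37. 34. 11.] 66
   all>8 mid [ 382.6 -547.2  662.3] [ 272.  468. 1305.]
```

Emit:
jog_arm(series=[{"dp":[-0.03,0.013,0]},{"dp":[-0.065,0.029,0]},{"dp":[-0.1,0.045,0]},{"dp":[-0.135,0.06,0]},{"dp":[-0.17,0.076,0]},{"dp":[-0.205,0.092,0]},{"dp":[-0.24,0.107,0]},{"dp":[-0.275,0.123,0]},{"dp":[-0.31,0.139,0]},{"dp":[-0.345,0.154,0]},{"dp":[-0.375,0.168,0]},{"dp":[-0.391,0.175,0]}], grip=1)

```text
invalid input
```

Emit:
jog_arm(series=[{"dp":[0,0,0]},{"dp":[0,0,0]},{"dp":[0,0,0]}])

```text
invalid input
```

```bash
python3 - <<'E'
from h import *
s=manip.read_state();p,d=get_image("wrist");cv2.imwrite("pics/w1.png",p);c=cam("wrist",s)
print(s["clock"],s["tcp_pos"],s["force"],s["eef_rot"].round(4).tolist());print(np.array(camera_model("wrist")["T_tool_cam"]).round(2).tolist(),c[0][0,0])
P=cloud(d,c)
m=(P[...,2]>42)&(P[...,2]<56)&(np.hypot(P[...,0]-484,P[...,1]+348)<30)&(d>0)
q=P[m];print(len(q),(q.min(0)+q.max(0))/2,np.ptp(q,axis=0),np.median(q[:,2]))
# rim ellipse of the grip top & skirt
m2=(P[...,2]>15)&(P[...,2]<60)&(np.hypot(P[...,0]-484,P[...,1]+348)<50)&(d>0)
q=P[m2];print(len(q),(q.min(0)+q.max(0))/2,np.ptp(q,axis=0))
cs,_=cv2.findContours(m.astype(np.uint8),cv2.RETR_EXTERNAL,cv2.CHAIN_APPROX_NONE);k=max(cs,key=cv2.contourArea)
e=cv2.fitEllipse(k);print(e,onz([e[0]],c,48))
E
```

```text
0.1 [ 142.87996854 -607.95531866  247.33483854] [ 0.44305499 -0.19270785 -0.28527536] [[-0.9735, -0.2286, -0.0006], [-0.2286, 0.9735, 0.0019], [0.0001, 0.0019, -1.0]]
[[0.0, -0.95, -0.32, 83.54], [1.0, 0.0, -0.0, 0.71], [0.0, -0.32, 0.95, -125.07], [0.0, 0.0, 0.0, 1.0]] 280.1694768503156Traceback (most recent call last):
  File "<stdin>", line 6, in <module>
    return umr_minimum(a, axis, None, out, keepdims, initial, where)
ValueError: zero-size array to reduction operation minimum which has no identity
```

View pics/w1.png

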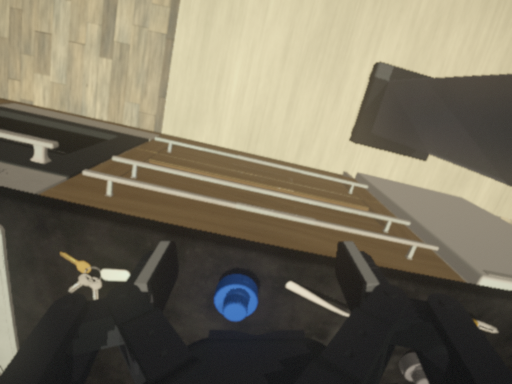

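The rows were refused, probably because "rot" is required. The arm hasn't moved: the wrist picture still shows the start view, with a blue cap at (236,298). I'll resend with "rot".

Emit:
jog_arm(series=[{"dp":[-0.03,0.013,0],"rot":[0,0,0]},{"dp":[-0.065,0.029,0],"rot":[0,0,0]},{"dp":[-0.1,0.045,0],"rot":[0,0,0]},{"dp":[-0.135,0.06,0],"rot":[0,0,0]},{"dp":[-0.17,0.076,0],"rot":[0,0,0]},{"dp":[-0.205,0.092,0],"rot":[0,0,0]},{"dp":[-0.24,0.107,0],"rot":[0,0,0]},{"dp":[-0.275,0.123,0],"rot":[0,0,0]},{"dp":[-0.31,0.139,0],"rot":[0,0,0]},{"dp":[-0.345,0.154,0],"rot":[0,0,0]},{"dp":[-0.375,0.168,0],"rot":[0,0,0]},{"dp":[-0.391,0.175,0],"rot":[0,0,0]}], grip=1)

```text
clock: 1.15
tcp_pos: [486.1, -346.2, 247.9]
eef_rot: [[-0.973, -0.232, 0.0], [-0.232, 0.973, 0.0], [-0.0, 0.0, -1.0]]
force: [-0.9, 1.0, 0.2]
width: 85.3
```

Emit:
jog_arm(series=[{"dp":[0,0,0],"rot":[0,0,0]},{"dp":[0,0,0],"rot":[0,0,0]},{"dp":[0,0,0],"rot":[0,0,0]}])

```text
clock: 1.4
tcp_pos: [483.0, -348.7, 248.0]
eef_rot: [[-0.974, -0.229, -0.001], [-0.229, 0.974, 0.0], [0.001, 0.001, -1.0]]
force: [-1.3, 1.1, -0.0]
width: 85.7
```

```bash
cat > look.py <<'E'
import sys
from h import *
# look.py name x y z_top radius : fit the top disc near (x,y)
n,x,y,z,r=sys.argv[1],*map(float,sys.argv[2:6])
s=manip.read_state();p,d=get_image("wrist");cv2.imwrite(f"pics/{n}.png",p);c=cam("wrist",s)
print(s["clock"],s["tcp_pos"].round(2),s["force"].round(2),s["eef_rot"].round(4).tolist(),s["width"])
P=cloud(d,c)
m=(abs(P[...,2]-z)<7)&(np.hypot(P[...,0]-x,P[...,1]-y)<r)&(d>0)
q=P[m];print(len(q),"mid",(q.min(0)+q.max(0))/2,"ext",np.ptp(q,axis=0),"medz",np.median(q[:,2]))
cs,_=cv2.findContours(m.astype(np.uint8),cv2.RETR_EXTERNAL,cv2.CHAIN_APPROX_NONE);k=max(cs,key=cv2.contourArea)
w=onz(k.reshape(-1,2),c,z)[:,:2].astype(np.float32);print("circle",cv2.minEnclosingCircle(w),"ellipse",cv2.fitEllipse(w),"px",cv2.fitEllipse(k)[0])
E
python3 look.py w2 484 -348 48 35
```

```text
1.4 [ 483.03 -348.71  247.96] [-1.31  1.11 -0.03] [[-0.9735, -0.2285, -0.0009], [-0.2285, 0.9735, 0.0004], [0.0008, 0.0006, -1.0]] 85.6939614723657
709 mid [ 484.10056656 -346.2690015    45.7315945 ] ext [37.14015953 37.05123732  7.87165045] medz 47.26438336854068
circle ((483.16314697265625, -346.5143737792969), 18.870044708251953) ellipse ((483.163818359375, -346.6918640136719), (35.17894744873047, 35.84455490112305), 96.24523162841797) px (257.314208984375, 164.8818817138672)
```

View pics/w2.png

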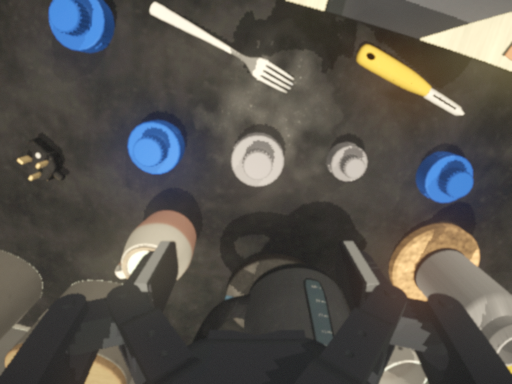

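The wrist view shows the grey large cap's grip at about (260,158), centred at (483,-346.5) with a diameter of about 36 as specified. Before descending I'll check for tall obstacles near it and along the route.

```bash
python3 - <<'E'
from h import *
for n in("top","side"):
    P=cloud(np.load(n+"0.npy"),cam(n));z=P[...,2]
    for nm,x,y in(("cap",483,-346.5),("bottle",585,-40)):
        r=np.hypot(P[...,0]-x,P[...,1]-y)
        for a,b in((40,60),(60,80),(80,100),(100,130),(130,160)):
            m=(r>a)&(r<b)&(z<600);q=P[m];i=z[m].argmax();print(n,nm,a,b,q[i].round(0))
E
```

```text
top cap 40 60 [ 495. -296.    9.]
top cap 60 80 [ 495. -281.    8.]
top cap 80 100 [ 464. -252.   28.]
top cap 100 130 [ 448. -228.   53.]
top cap 130 160 [ 625. -275.  125.]
top bottle 40 60 [553. -65. 131.]
top bottle 60 80 [517. -40.  29.]
top bottle 80 100 [499.  -1.   8.]
top bottle 100 130 [702. -68.  92.]
top bottle 130 160 [ 679. -169.  223.]
side cap 40 60 [ 442. -374.    8.]
side cap 60 80 [ 506. -275.    8.]
side cap 80 100 [ 461. -252.   32.]
side cap 100 130 [ 460. -226.   54.]
side cap 130 160 [ 626. -277.  117.]
side bottle 40 60 [627. -43. 129.]
side bottle 60 80 [ 564. -101.   28.]
side bottle 80 100 [655.   1.  10.]
side bottle 100 130 [705. -61.  92.]
side bottle 130 160 [ 683. -166.  218.]
```

Emit:
jog_arm(series=[{"dp":[-0.0007,0.0021,0.03],"rot":[0,0,0]},{"dp":[-0.0007,0.0021,0.06],"rot":[0,0,0]},{"dp":[-0.0007,0.0021,0.09],"rot":[0,0,0]},{"dp":[-0.0007,0.0021,0.115],"rot":[0,0,0]},{"dp":[-0.0007,0.0021,0.13],"rot":[0,0,0]},{"dp":[-0.0007,0.0021,0.13],"rot":[0,0,0]},{"dp":[-0.0007,0.0021,0.13],"rot":[0,0,0]}])

```text
clock: 2.03
tcp_pos: [482.8, -347.2, 118.1]
eef_rot: [[-0.974, -0.227, -0.002], [-0.227, 0.974, 0.0], [0.001, 0.0, -1.0]]
force: [0.7, 0.0, 0.4]
width: 85.7
```

Emit:
jog_arm(series=[{"dp":[-0.0007,0.0005,0.025],"rot":[0,0,0]},{"dp":[-0.0007,0.0005,0.045],"rot":[0,0,0]},{"dp":[-0.0007,0.0005,0.06],"rot":[0,0,0]},{"dp":[-0.0007,0.0005,0.069],"rot":[0,0,0]},{"dp":[-0.0007,0.0005,0.073],"rot":[0,0,0]},{"dp":[-0.0007,0.0005,0.073],"rot":[0,0,0]},{"dp":[-0.0007,0.0005,0.073],"rot":[0,0,0]}])

```text
clock: 2.62
tcp_pos: [485.2, -346.3, 46.6]
eef_rot: [[-0.973, -0.229, 0.002], [-0.229, 0.973, -0.001], [-0.002, -0.002, -1.0]]
force: [0.3, -0.0, 0.9]
width: 85.5
```

Emit:
jog_arm(series=[{"dp":[0,0,0],"rot":[0,0,0]},{"dp":[0,0,0],"rot":[0,0,0]},{"dp":[0,0,0],"rot":[0,0,0]},{"dp":[0,0,0],"rot":[0,0,0]},{"dp":[0,0,0],"rot":[0,0,0]},{"dp":[0,0,0],"rot":[0,0,0]},{"dp":[0,0,0],"rot":[0,0,0]},{"dp":[0,0,0],"rot":[0,0,0]},{"dp":[0,0,0],"rot":[0,0,0]},{"dp":[0,0,0],"rot":[0,0,0]},{"dp":[0,0,0],"rot":[0,0,0]},{"dp":[0,0,0],"rot":[0,0,0]}], grip=0.3, grip_force=60)

```text
clock: 3.62
tcp_pos: [485.0, -346.0, 46.2]
eef_rot: [[-0.973, -0.229, 0.001], [-0.229, 0.973, -0.001], [-0.001, -0.001, -1.0]]
force: [-0.7, 0.2, 5.8]
width: 34.0
```

Emit:
jog_arm(series=[{"dp":[0,0,-0.001],"rot":[0,0,0]},{"dp":[0,0,-0.001],"rot":[0,0,0]},{"dp":[0,0,-0.01],"rot":[0,0,0]},{"dp":[0,0,-0.03],"rot":[0,0,0]},{"dp":[0,0,-0.06],"rot":[0,0,0]},{"dp":[0,0,-0.09],"rot":[0,0,0]},{"dp":[0,0,-0.12],"rot":[0,0,0]},{"dp":[0,0,-0.15],"rot":[0,0,0]},{"dp":[0,0,-0.18],"rot":[0,0,0]},{"dp":[0,0,-0.2],"rot":[0,0,0]},{"dp":[0,0,-0.205],"rot":[0,0,0]},{"dp":[0,0,-0.205],"rot":[0,0,0]}], grip=0, grip_force=100)

```text
clock: 4.62
tcp_pos: [484.7, -345.8, 251.9]
eef_rot: [[-0.974, -0.229, 0.003], [-0.229, 0.974, -0.001], [-0.003, -0.001, -1.0]]
force: [-0.3, 0.3, -1.8]
width: 32.8
```

```bash
python3 - <<'E'
from h import *
s=manip.read_state();p,d=get_image("wrist");cv2.imwrite("pics/w3.png",p);c=cam("wrist",s)
t=get_image("side")[0];cv2.imwrite("pics/both3.png",np.hstack([p,t])[:, :1024]);cv2.imwrite("pics/s3.png",t)
print(s["tcp_pos"],s["width"],s["force"])
R=s["eef_rot"];q=np.array([585,-40,0])-s["tcp_pos"];print("tool delta to bottle",R.T@q)
b=cv2.imread("pics/both3.png");cv2.imwrite("pics/both3.png",cv2.resize(b,(800,300)))
E
```

```text
[ 484.65297452 -345.80709861  251.911423  ] 32.82119666165957 [-0.30019025  0.2668699  -1.75973777]
tool delta to bottle [-166.9098382   275.14577531  251.95789403]
```

View pics/both3.png

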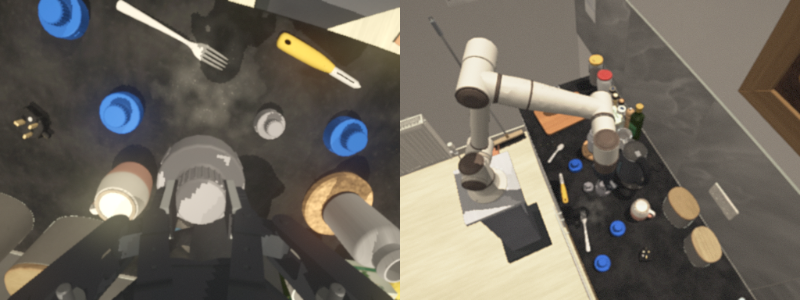

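The cap is held square (weight about -1.8 N). In the wrist view its grip sits between the pads at about (255,250) full-scale. I'll move to a spot beside the hot bottle where its rim can be seen next to the cap.

Emit:
jog_arm(series=[{"dp":[-0.01,0.012,-0.01],"rot":[0,0,0]},{"dp":[-0.025,0.03,-0.01],"rot":[0,0,0]},{"dp":[-0.045,0.054,-0.01],"rot":[0,0,0]},{"dp":[-0.065,0.078,-0.01],"rot":[0,0,0]},{"dp":[-0.085,0.102,-0.01],"rot":[0,0,0]},{"dp":[-0.105,0.126,-0.01],"rot":[0,0,0]},{"dp":[-0.125,0.15,-0.01],"rot":[0,0,0]},{"dp":[-0.145,0.172,-0.01],"rot":[0,0,0]},{"dp":[-0.16,0.19,-0.01],"rot":[0,0,0]},{"dp":[-0.167,0.2,-0.01],"rot":[0,0,0]},{"dp":[-0.167,0.2,-0.01],"rot":[0,0,0]},{"dp":[-0.167,0.2,-0.01],"rot":[0,0,0]}])

```text
clock: 5.72
tcp_pos: [600.5, -112.5, 258.5]
eef_rot: [[-0.973, -0.23, -0.004], [-0.23, 0.973, -0.0], [0.004, 0.001, -1.0]]
force: [-0.5, -0.5, -0.6]
width: 32.7
```

Emit:
jog_arm(series=[{"dp":[0,0,0],"rot":[0,0,0]},{"dp":[0,0,0],"rot":[0,0,0]},{"dp":[0,0,0],"rot":[0,0,0]}])

```text
clock: 5.97
tcp_pos: [600.7, -113.9, 260.3]
eef_rot: [[-0.974, -0.227, -0.0], [-0.227, 0.974, 0.0], [0.0, 0.0, -1.0]]
force: [-0.6, 0.9, -0.5]
width: 32.4
```

```bash
python3 look.py w4 585 -40 171 32; python3 - <<'E'
from h import *
s=manip.read_state();p,d=get_image("wrist");c=cam("wrist",s);P=cloud(d,c)
T=(P-s["tcp_pos"])@s["eef_rot"]   # tool coords
for a,b in((-12,4),(4,16),(16,22)):
    m=(T[...,2]>a)&(T[...,2]<b)&(np.hypot(T[...,0],T[...,1])<45)&(d>0)
    q=T[m];print(a,b,len(q),q.min(0).round(1),q.max(0).round(1),np.median(q,0).round(1))
E
```

```text
5.9667 [ 600.65 -113.87  260.27] [-0.59  0.93 -0.5 ] [[-0.9738, -0.2272, -0.0003], [-0.2272, 0.9738, 0.0], [0.0003, 0.0001, -1.0]] 32.3879777795325
1143 mid [585.44154639 -38.05604485 168.11607211] ext [51.90904538 50.67969677  8.22607281] medz 169.34742091122513
circle ((584.0475463867188, -39.11119079589844), 26.641151428222656) ellipse ((584.3888549804688, -39.316429138183594), (50.5900764465332, 51.8812141418457), 128.2460479736328) px (347.6418762207031, 198.32386779785156)
-12 4 4364 [-18.2 -29.5 -12. ] [19.6 30.5  4. ] [ 6.6  0.5 -0.9]
4 16 893 [  6.1 -29.1   4. ] [19.9 30.6 16. ] [13.3  0.5  8.8]
16 22 3257 [-28.4 -32.7  16. ] [34.4 34.  22. ] [19.2  1.  21. ]
```

View pics/w4.png

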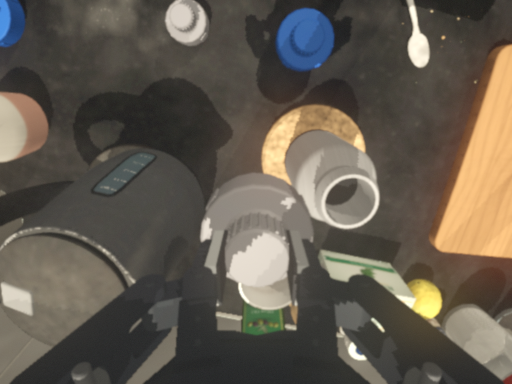

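The rim shows at about (348,198) and the cap is held upright next to it. I'll refine the rim centre with tighter height windows, and cross-check it by triangulating the mouth.

```bash
python3 - <<'E'
from h import *
s=manip.read_state();R=s["eef_rot"];t=s["tcp_pos"];c=cam("wrist",s);d=np.median([get_image("wrist")[1] for _ in range(3)],0);P=cloud(d,c)
r=np.hypot(P[...,0]-585,P[...,1]+39)
for lo in(163,166,168):
    m=(P[...,2]>lo)&(P[...,2]<180)&(r<30)
    q=P[m][:,:2].astype(np.float32);h=cv2.convexHull(q);e=cv2.fitEllipse(h);print(lo,len(q),cv2.minEnclosingCircle(q),e[:2],np.ptp(q,axis=0),np.median(P[m][:,2]))
# mouth hole: inside contour of ring mask
m=((P[...,2]>163)&(P[...,2]<180)&(r<30)).astype(np.uint8)
cs,hh=cv2.findContours(m,cv2.RETR_CCOMP,cv2.CHAIN_APPROX_NONE)
for k,h in zip(cs,hh[0]):
    if len(k)>30: e=cv2.fitEllipse(onz(k.reshape(-1,2),c,171)[:,:2].astype(np.float32));print("hole" if h[3]>=0 else "outer",e)
# side and top rim centres now
print(t,"cap ctr world",t+R@np.array([.5,.6,0]))
E
```

```text
163 1263 ((586.1236572265625, -37.023921966552734), 27.390857696533203) ((585.2263793945312, -38.20094680786133), (50.44923782348633, 53.9528923034668)) [53.298523 50.50866 ] 168.80355415291052
166 918 ((586.1631469726562, -37.273460388183594), 26.050222396850586) ((585.5904541015625, -37.73313903808594), (49.41377639770508, 51.398372650146484)) [51.044434 49.684963] 169.96820593083714
168 720 ((586.019287109375, -37.342124938964844), 25.271148681640625) ((585.7982788085938, -37.397300720214844), (48.67024612426758, 49.99837875366211)) [49.77234 48.74365] 170.19373408292563
outer ((584.1094970703125, -39.791419982910156), (51.153682708740234, 52.60353469848633), 127.73917388916016)
hole ((584.7682495117188, -38.74528503417969), (39.225772857666016, 42.11631393432617), 59.05157470703125)
[ 600.8449165  -113.65891664  260.43806327] cap ctr world [ 600.2215169  -113.18841379  260.4380198 ]
```

Emit:
jog_arm(series=[{"dp":[0,0.01,0],"rot":[0,0,0]},{"dp":[-0.001,0.025,0],"rot":[0,0,0]},{"dp":[-0.002,0.045,0],"rot":[0,0,0]},{"dp":[-0.0025,0.062,0],"rot":[0,0,0]},{"dp":[-0.0027,0.073,0],"rot":[0,0,0]},{"dp":[-0.0027,0.0766,0],"rot":[0,0,0]},{"dp":[-0.0027,0.0766,0.01],"rot":[0,0,0]},{"dp":[-0.0027,0.0766,0.02],"rot":[0,0,0]},{"dp":[-0.0027,0.0766,0.028],"rot":[0,0,0]},{"dp":[-0.0027,0.0766,0.03],"rot":[0,0,0]},{"dp":[-0.0027,0.0766,0.03],"rot":[0,0,0]},{"dp":[-0.0027,0.0766,0.03],"rot":[0,0,0]}])

```text
clock: 7.22
tcp_pos: [586.4, -38.2, 229.9]
eef_rot: [[-0.974, -0.228, -0.001], [-0.228, 0.974, -0.0], [0.001, -0.0, -1.0]]
force: [-0.1, 0.4, -0.2]
width: 32.6
```

```bash
python3 - <<'E'
from h import *
s=manip.read_state();print(s["tcp_pos"],s["force"],s["eef_rot"].round(4).tolist())
w=get_image("wrist")[0];t=get_image("side")[0]
cv2.imwrite("pics/c5.png",np.hstack([cv2.resize(w[100:356,128:384],(400,400)),cv2.resize(t[120:220,200:300],(400,400),interpolation=2)]))
E
```

```text
[586.41890155 -38.22560584 229.94622593] [-0.09078775  0.4296559  -0.15945821] [[-0.9736, -0.2281, -0.0005], [-0.2281, 0.9736, -0.0004], [0.0006, -0.0003, -1.0]]
```

View pics/c5.png

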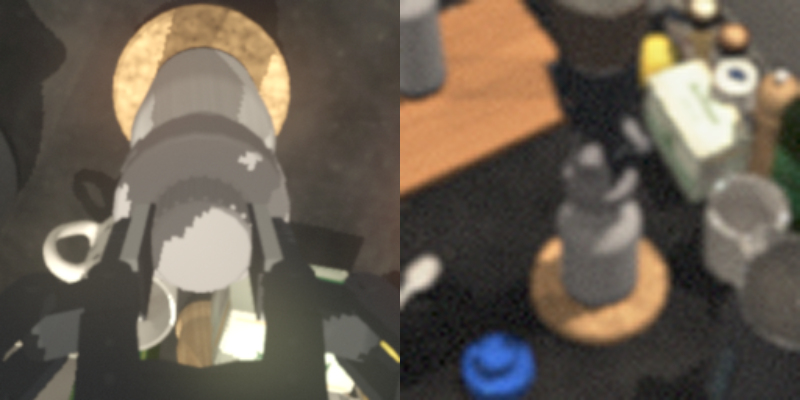

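The cap sits above the neck and concentric with it in both views. Descending in stages and watching the force.

Emit:
jog_arm(series=[{"dp":[0,0,0.004],"rot":[0,0,0]},{"dp":[0,0,0.008],"rot":[0,0,0]},{"dp":[0,0,0.012],"rot":[0,0,0]},{"dp":[0,0,0.016],"rot":[0,0,0]},{"dp":[0,0,0.018],"rot":[0,0,0]},{"dp":[0,0,0.018],"rot":[0,0,0]},{"dp":[0,0,0.018],"rot":[0,0,0]}])

```text
clock: 7.9
tcp_pos: [586.3, -37.7, 212.2]
eef_rot: [[-0.973, -0.229, -0.0], [-0.229, 0.973, -0.0], [0.0, -0.0, -1.0]]
force: [0.3, -0.4, -1.1]
width: 32.7
```

Skirt is around the rim with no contact. Next I press through the click.

Emit:
jog_arm(series=[{"dp":[0,0,0.002],"rot":[0,0,0]},{"dp":[0,0,0.004],"rot":[0,0,0]},{"dp":[0,0,0.006],"rot":[0,0,0]},{"dp":[0,0,0.008],"rot":[0,0,0]},{"dp":[0,0,0.008],"rot":[0,0,0]}])

```text
clock: 8.32
tcp_pos: [587.3, -37.5, 205.7]
eef_rot: [[-0.973, -0.229, 0.003], [-0.229, 0.973, -0.0], [-0.003, -0.001, -1.0]]
force: [0.2, 0.5, 2.7]
width: 32.8
```

Emit:
jog_arm(series=[{"dp":[0,0,0.0015],"rot":[0,0,0]},{"dp":[0,0,0.003],"rot":[0,0,0]},{"dp":[0,0,0.0045],"rot":[0,0,0]},{"dp":[0,0,0.006],"rot":[0,0,0]},{"dp":[0,0,0.006],"rot":[0,0,0]}])

```text
clock: 8.73
tcp_pos: [585.9, -37.6, 197.4]
eef_rot: [[-0.974, -0.228, -0.001], [-0.228, 0.974, 0.0], [0.001, 0.001, -1.0]]
force: [-0.4, 0.4, -1.9]
width: 32.7
```

Emit:
jog_arm(series=[{"dp":[0,0,0.001],"rot":[0,0,0]},{"dp":[0,0,0.002],"rot":[0,0,0]},{"dp":[0,0,0.003],"rot":[0,0,0]},{"dp":[0,0,0.003],"rot":[0,0,0]},{"dp":[0,0,0.003],"rot":[0,0,0]}])

```text
clock: 9.15
tcp_pos: [586.4, -37.6, 195.5]
eef_rot: [[-0.973, -0.229, 0.0], [-0.229, 0.973, -0.0], [-0.0, -0.0, -1.0]]
force: [0.5, 0.5, 1.8]
width: 32.5
```

Emit:
jog_arm(series=[{"dp":[0,0,0.001],"rot":[0,0,0]},{"dp":[0,0,0.002],"rot":[0,0,0]},{"dp":[0,0,0.003],"rot":[0,0,0]},{"dp":[0,0,0.003],"rot":[0,0,0]},{"dp":[0,0,0.003],"rot":[0,0,0]}])

```text
clock: 9.57
tcp_pos: [586.9, -37.7, 195.5]
eef_rot: [[-0.973, -0.23, 0.003], [-0.23, 0.973, -0.0], [-0.003, -0.001, -1.0]]
force: [-3.7, 1.5, 12.8]
width: 32.5
```

Emit:
jog_arm(series=[{"dp":[0,0,0.001],"rot":[0,0,0]},{"dp":[0,0,0.002],"rot":[0,0,0]},{"dp":[0,0,0.002],"rot":[0,0,0]},{"dp":[0,0,0.002],"rot":[0,0,0]},{"dp":[0,0,0.002],"rot":[0,0,0]},{"dp":[0,0,0.002],"rot":[0,0,0]},{"dp":[0,0,0.002],"rot":[0,0,0]},{"dp":[0,0,0.002],"rot":[0,0,0]}])

```text
clock: 10.23
tcp_pos: [587.4, -37.8, 195.6]
eef_rot: [[-0.973, -0.23, 0.006], [-0.23, 0.973, -0.001], [-0.005, -0.002, -1.0]]
force: [-6.1, 2.0, 19.6]
width: 33.1
```

```bash
python3 - <<'E'
from h import *
for i in range(3):
    s=manip.read_state();w,d=get_image("wrist");print(s["clock"],s["tcp_pos"].round(2),s["force"].round(1),s["width"])
c=cam("wrist",s);P=cloud(d,c);T=(P-s["tcp_pos"])@s["eef_rot"]
m=(T[...,2]>16)&(T[...,2]<25)&(np.hypot(T[...,0],T[...,1])<40);print("shoulder z world",np.median(P[m][:,2]),"expect 175",T[m].min(0).round(1),T[m].max(0).round(1))
m=(P[...,2]>125)&(P[...,2]<200)&(np.hypot(P[...,0]-585,P[...,1]+38)<45);
ts=[get_image(n)[0] for n in("side","top")]
cv2.imwrite("pics/c6.png",np.hstack([cv2.resize(w[100:356,128:384],(400,400)),cv2.resize(ts[0][120:220,200:300],(400,400),interpolation=2)]))
E
```

```text
10.2333 [587.44 -37.75 195.57] [-6.1  2.  19.6] 33.148239960009114
10.2833 [587.46 -37.76 195.59] [-5.8  2.5 19.9] 32.80614716819995
10.3333 [587.45 -37.76 195.56] [-5.2  1.7 19.3] 33.260674895600566
shoulder z world 174.67060177969293 expect 175 [-28.9 -32.9  16.1] [34.9 34.5 25. ]
```

View pics/c6.png

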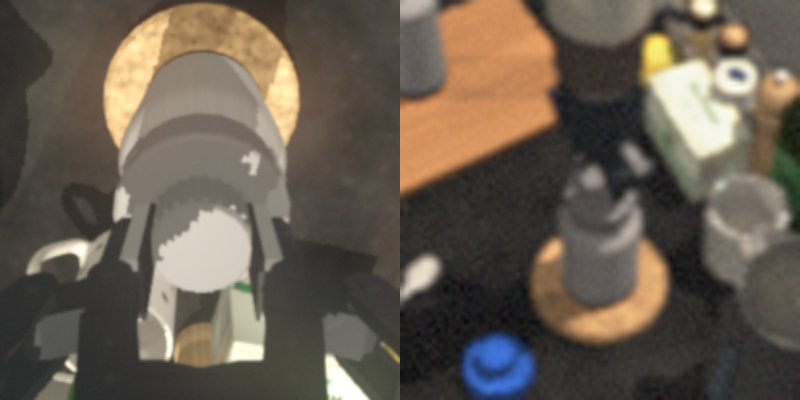

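The cap is home: the shoulder measures 174.7 against an expected 175, and it meets a hard stop at about 19 N. The bottle is upright and centred on its stand. I'll ease off the small sideways load, then read again.

Emit:
jog_arm(series=[{"dp":[0.0007,0,0],"rot":[0,0,0]},{"dp":[0.0013,0,0],"rot":[0,0,0]},{"dp":[0.0013,0,0],"rot":[0,0,0]},{"dp":[0.0013,0,0],"rot":[0,0,0]},{"dp":[0.0013,0,0],"rot":[0,0,0]},{"dp":[0.0013,0,0],"rot":[0,0,0]}])

```text
clock: 10.98
tcp_pos: [586.7, -37.8, 195.5]
eef_rot: [[-0.973, -0.23, 0.007], [-0.23, 0.973, -0.0], [-0.007, -0.002, -1.0]]
force: [-4.4, 3.2, 17.9]
width: 32.8
```

Position is back near the measured rim axis, with a steady push of about 18 N. Handing in.

```bash
python3 -c "
from h import *
print(ticket.sign_off());s=manip.read_state();print(s['clock'],s['tcp_pos'],s['force'])"
```

```text
the job is handed in; nothing more can be done
None
the job is handed in; nothing more can be done
```

I capped the hot bottle and handed the job in at about 11 s, with the hand still gripping the cap and pressing it down. The hand-in gives no verdict, so the result is from my own checks.

- **What I did:** The wide bottle was on the cork stand (rim measured at about 171 mm, 48–50 mm across). I took the grey large cap, lined it up over the neck and pressed straight down. The upward force rose near the bead, then dropped at the click. The cap then met a hard stop with the TCP at 195.5 mm (I expected 196).
- **Last checks:** The cap's shoulder measured 174.7 mm (175 expected), so it is fully home. The push was about 18 N, and the tool was tilted about 0.007 rad. The estimated offset between cap and rim is about 1 mm, but after seating I could only judge it from the TCP, since the rim is hidden under the cap.
- **Small disagreements:** A sideways load of about 5 N remained after I eased it once. The gripper read about 33 mm across the cap's 36 mm grip.
- **Not re-measured:** The last close-up pictures show the bottle upright on its stand. I did not re-measure the empty bottle, the small cap or the bystanders at the end, but the arm kept clear of them and no unexpected force appeared.
- **Refused moves:** Two early move calls were refused because the rows lacked "rot". They moved nothing.

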